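# Press a label block home behind the lunch rack's lip and hold it

## Task

Take the loose label block from the table, set it upright in the slot behind the steel front lip of the wooden lunch rack, and slide it along until it butts against the block already fixed there with no gap left, on whichever side of that block has room. Then push it straight down against the sprung strip in the slot until it is fully home, and finish while still holding it pressed down there, so that it can be locked: do not let go. Leave the other things on the table and rack where they are.

Things in the scene. Friction and masses are not known exactly. Their poses are not given: they have to be found in the camera images.
- label_mid (a point): Centre (half-way up) of the loose label block: a grey plastic slab with a pale card panel on both faces, 14 mm thick (its x), 60 mm wide (its y), 85 mm tall (its z, up), about 0.1 kg. It starts standing upright and free on the table, to the left or right of the rack. Both faces are alike: it may go in either way round.
- label: The same loose block; origin at the centre of its underside, axes as for label_mid.
- rack: Low wooden shelf riser, fixed to the table, 310 mm wide (its y), about 190 mm deep (its x), 70 mm high; origin at the table surface under its middle; its front looks along its -x, roughly to the robot. Along the front edge a slot, open at the top, lies between the board behind and a 4 mm steel lip in front; see slot_mid.
- slot_mid (a point): Middle of the slot's mouth, 70 mm above the table, 70 mm in front of the rack's origin, axes as the rack's. The slot is 19 mm wide (x), 290 mm long (y, +-145 mm); the lip flares outward above the mouth, up to 76 mm over the table. Its hard bottom is two 5 mm wide ledges along its walls, 40 mm above the table: a block is home with its underside on them.
- strip (a joint): Sprung steel strip, 7 mm wide, along the whole slot floor between the ledges; value = how far it is pressed down, m. At 0 its top is 49 mm above the table; at 0.009 it is level with the ledges (block home). It pushes up with about 3 N at first and 9 N at home, and lifts the block again if let go.
- fixed_label: Label block of the same outside size and look, already fixed home in the slot (notched underneath for the strip), somewhere in the middle 140 mm of it; it cannot move. Origin at the centre of its underside, 40 mm above the table; y along the slot. At least one side of it has 115 mm or more of empty slot.
- tiffin: Three-tier steel tiffin carrier, 136 mm across (152 mm over the clip straps), 255 mm tall, standing on the table well to the left; origin under its centre. Bystander.
- lunchbox: Closed blue plastic lunchbox, 118 x 178 x 66 mm, on the table to the right; origin under its centre. Bystander.
- jar: Small glass jar with steel cap, 64 mm across, 90 mm tall, on the table on the other side of the rack from the loose block; origin under its centre. Bystander.
- bowl: Green melamine bowl, 112 mm across, 50 mm tall, on the rack's top board, its rim at least 40 mm behind the slot's centre line; origin under its centre. Bystander.
- tumbler: Steel tumbler, 66 mm across, 85 mm tall, on the rack's top board, at least 70 mm behind the slot's centre line; origin under its centre. Bystander.
- spoon: Steel spoon, 170 mm long, lying on the table between robot and rack. Bystander.
Mind the look-alikes: they are no part of the job. Leave any red or yellow look-alike of the label alone.

How it is judged:
On the way:
1. the loose block stands upright in the slot's mouth, butted against the fixed block, the strip not yet pressed down (x of label_mid in the frame of rack between -0.0745 and -0.0655 m and angle between the y axis of label_mid and the y axis of rack, either way round below 0.12 rad and angle between label_mid's own z axis and vertical below 0.12 rad and (y of label_mid in the frame of fixed_label between 0.057 and 0.063 m or y of label_mid in the frame of fixed_label between -0.063 and -0.057 m) and z of label_mid in the frame of rack below 0.111 m and value of joint strip below 0.005 m), for 0.2 s.
At the end, for the whole second after the job is handed in: The loose block is upright in the slot, within 3 mm of touching the fixed block, home to within 2.5 mm (strip pressed down more than 6.5 mm), at rest, and still held pressed by the gripper (x of label_mid in the frame of rack between -0.0745 and -0.0655 m and angle between the y axis of label_mid and the y axis of rack, either way round below 0.12 rad and angle between label_mid's own z axis and vertical below 0.12 rad and (y of label_mid in the frame of fixed_label between 0.057 and 0.063 m or y of label_mid in the frame of fixed_label between -0.063 and -0.057 m) and z of label_mid in the frame of rack below 0.085 m and value of joint strip above 0.0065 m and contact force between the fingers and label above 1 N and linear speed of label below 0.02 m/s); the arm keeps its last pose, push and grip.
It fails at once if the tiffin, lunchbox, jar, bowl, tumbler or spoon is moved by more than 30 mm (distance of any of tiffin, lunchbox, jar, bowl, tumbler, spoon from where it was at the start of the episode above 0.03 m).
It also fails if it takes over 38 s, if anything falls off the work surface, if the arm or the gripper's body presses on something with over 40 N, if the wrist force passes 120 N, or if a joint passes its speed limit or range.

## Robot

A 6-joint arm with a two-finger parallel gripper is mounted at the origin on the work surface. World frame = base frame: x ahead of the robot, y to its left, z up, the work surface at z = 0. Lengths are in m, angles in rad, forces in N, time in s.
With the tool pointing down it reaches from about 0.3 to 0.775 m from the base axis. Payload 14.6 kg.
Tool frame: the origin (TCP) lies at the very end of the fingers, on their centre line; the grasp point (between the pads) lies 19 mm behind it; z points along the fingers, y is the line along which they close (so a half turn about z gives the same grasp; the last joint's range is limited). The gripper opens to 94 mm and grips with 3 to 60 N. Pads are 16 mm wide; open, the fingers measure 119 mm over their backs; the gripper's body (75 mm by 177 mm) begins 78 mm behind the grasp point.
Start: joints at [-1.371, 0.3, 1.521, -0, 1.321, -0.067], TCP at [0.145, -0.531, 0.205] pointing down, gripper open.
Joint ranges: [-3.03, 3.03], [-0.79, 2.21], [0.23, 2.52], [-1.04, 4.18], [0, 3.07], [-2.55, 2.55]. Speed limits (rad/s): [2.22, 2.22, 2.57, 3.14, 3.14, 3.14].

## Interface

Orientations are given as [roll, pitch, yaw] about the fixed x, y, z axes, in that order (R = Rz(yaw) Ry(pitch) Rx(roll)).
In Python, from station import ctrl gives the robot as it stands.
- The arm moves only by the shell command python3 -m pendant 'ROWS' [OPENING] [FORCE]. ROWS is JSON, a list of rows, each a list of 2 entries, a list of its own where there are three numbers: the shift along the world's x, y, z in cm, then the turn about the world's z in rad. A call has 1 to 20 rows; each row shifts and turns the commanded pose from where the row before left it; what a row does not reach is not made up. A row lasts 1/12 s, in which the tool goes at most 41.7 mm and 7.16 degrees, less where a joint would pass 70% of its speed; a pose out of reach is approached as far as the arm can. A call is refused whole if a number of a shift passes 4.17 or a number of a turn 0.125, either way. A call with a gripper value outside its range is refused whole. OPENING is the opening, from 0 (shut) to 1 (fully open), set as the call begins (- or left out, the last holds). The fingers move at their own pace and stop on an object; FORCE is the grip in N (left out, the last holds). Time passes only in rows, so rows that do not move let the fingers close. It gives the time, the measured TCP pose, the force, the opening and the grip force at its end, in the units of the state.
- ctrl.get_obs(): the state, without advancing time (a new reading comes with each control period).
- ctrl.camera(name): name is "scene" or "top" or "wrist"; returns a dict with "color" (420x560x3 uint8, red, green, blue), "intrinsics" (3x3 intrinsics, pixels), "camera_from_world" (4x4, takes a point from world to camera coordinates). Camera axes: x right, y down, z forward; pixel columns grow to the right and rows downward; lengths in m; the calibration is good to about 2 mm. A picture is of the moment at which its call begins. There is no depth.
- ctrl.hand_in(): hands the job in; it is judged then, once.
The state is a dict: "time_s": time; "qpos": joint angles; "joint_vel": joint speeds; "tau": joint torques, N m; "ee_pos": TCP position; "eef_rot": TCP orientation; "force": force on the tool from outside, world axes, zero at the start; "moment": the same for the moment, N m; "grip_width": finger opening in m; "grip_force": force on a finger pad.
Only numpy, scipy, OpenCV 4.12 (cv2) and the standard library are available. Lean on these libraries where they do the work, as an engineer would, in place of code of your own. Each camera call takes 0.05 s, during which the arm holds its last target. There are 200 camera calls.

## Working session

There is one attempt and no reset: what is moved stays moved. The work goes in short steps, Python scripts to look and compute and a shell command to move; the robot and the scene stay as the last step left them, time stands still between calls to the robot, and variables do not carry over. Pictures are saved under pics/ and viewed, at most 10 in all, crops included, and the job is handed in when it is done.

```bash
mkdir -p pics; python3 - <<'E'
from station import ctrl
import cv2,numpy as np
for n in("scene","top"):
    c=ctrl.camera(n); cv2.imwrite(f"pics/{n}0.png",c["color"][:,:,::-1]); np.savez(f"{n}0.npz",**c)
    print(n,c["intrinsics"].round(1).tolist(),c["camera_from_world"].round(3).tolist())
o=ctrl.get_obs();print(o["time_s"],o["ee_pos"],o["eef_rot"],o["grip_width"])
E
```

```text
scene [[452.3, 0.0, 284.6], [0.0, 452.3, 210.0], [0.0, 0.0, 1.0]] [[0.791, 0.611, 0.016, -0.434], [0.407, -0.507, -0.76, -0.18], [-0.456, 0.608, -0.65, 1.431], [0.0, 0.0, 0.0, 1.0]]
top [[495.3, 0.0, 286.0], [0.0, 495.3, 212.5], [0.0, 0.0, 1.0]] [[-0.016, -1.0, 0.009, 0.006], [-0.983, 0.015, -0.185, 0.523], [0.185, -0.012, -0.983, 1.4], [0.0, 0.0, 0.0, 1.0]]
0.1 [ 0.14496647 -0.53031076  0.20494869] [-3.14055063e+00 -6.96229090e-05  2.66791037e-01] 0.09373400962253728
```

View pics/scene0.png

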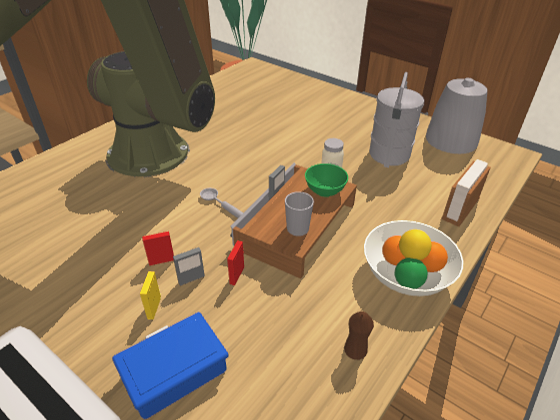

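View pics/top0.png

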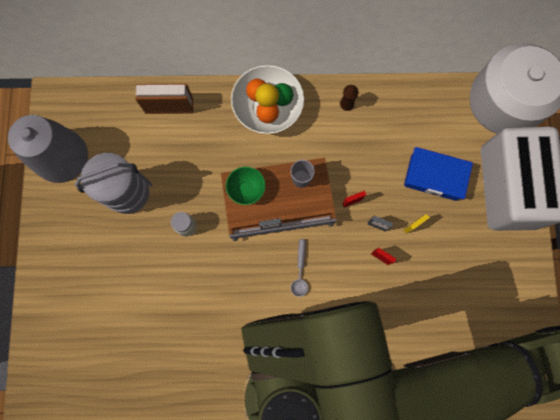

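Grey loose label is at scene (189,266), top (380,223). The look-alikes are red at scene (158,248) and (236,262), and yellow at (150,295). The grey one with a pale panel fits the description. The fixed label is at scene (277,179), top (270,224), left of the slot's middle. I'll confirm with one enlarged crop.

```bash
python3 - <<'E'
import cv2,numpy as np
a=cv2.imread("pics/scene0.png")[155:315,130:330]; b=cv2.imread("pics/top0.png")[150:280,215:445]
a=cv2.resize(a,(375,300),interpolation=cv2.INTER_CUBIC)
b4=cv2.resize(b,None,fx=3.45,fy=3.45,interpolation=cv2.INTER_CUBIC)
b4=b4[:448,:794]
im=np.zeros((600,800,3),np.uint8)
im[:300,:375]=a
l=cv2.resize(cv2.imread("pics/top0.png")[185:265,340:440],(375,300),interpolation=cv2.INTER_CUBIC)
im[:300,400:775]=l
r=cv2.resize(cv2.imread("pics/top0.png")[195:245,220:350],(780,300),interpolation=cv2.INTER_CUBIC)
im[300:,:780]=r
cv2.imwrite("pics/crop1.png",im)
E
```

```text
(no output)
```

View pics/crop1.png

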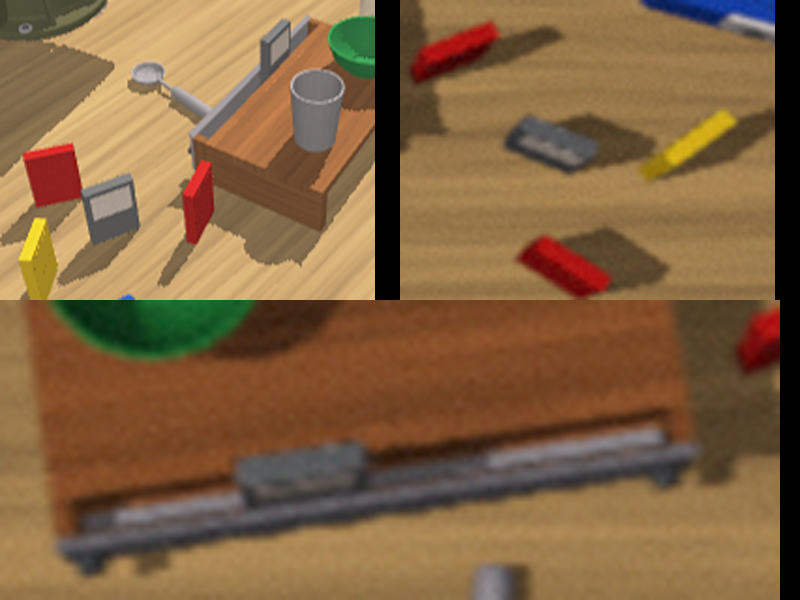

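The crop confirms it: the grey slab with a pale panel at top (380,223) is the label. The red and yellow ones are look-alikes. The fixed block is left of the slot's centre, so the room is on the right, robot's -y. Next come rough positions.

```bash
cat > h.py <<'E'
import numpy as np,cv2
def ray(c,u,v):
    T=np.asarray(c["camera_from_world"]);R=T[:3,:3];C=-R.T@T[:3,3]
    return C,R.T@np.linalg.inv(c["intrinsics"])@[u,v,1.]
def plane(c,u,v,z):
    C,d=ray(c,u,v);return C+d*(z-C[2])/d[2]
def proj(c,p):
    q=c["camera_from_world"]@np.r_[p,1];q=c["intrinsics"]@q[:3];return q[:2]/q[2]
E
python3 - <<'E'
from h import *
t=dict(np.load("top0.npz"));s=dict(np.load("scene0.npz"))
def P(n,u,v,z): print(n,plane(t,u,v,z).round(4))
f=lambda x,y:(340+(x-400)/3.75,185+y/3.75)
for x,y in((530,117),(599,143),(515,133),(585,158)):P("labtop",*f(x,y),.085)
g=lambda x,y:(220+x/6,195+(y-300)/6)
P("lipL",*g(60,545),.076);P("lipR",*g(697,450),.076)
P("fixBL",*g(237,460),.125);P("fixBR",*g(360,445),.125);P("fixFL",*g(245,490),.125);P("fixFR",*g(367,470),.125)
hsv=cv2.cvtColor(t["color"],cv2.COLOR_RGB2HSV)
m=cv2.inRange(hsv,(5,130,60),(14,255,190));m[:140]=0;m[245:]=0;m[:,:205]=0;m[:,345:]=0
m=cv2.morphologyEx(m,cv2.MORPH_OPEN,np.ones((3,3)))
c=max(cv2.findContours(m,0,2)[0],key=cv2.contourArea)
b=cv2.boxPoints(cv2.minAreaRect(cv2.convexHull(c)));print(b.round(1))
for q in b:P("rack",*q,.07)
E
```

```text
labtop [ 0.5022 -0.254   0.085 ]
labtop [ 0.4814 -0.3054  0.085 ]
labtop [ 0.4901 -0.242   0.085 ]
labtop [ 0.4701 -0.2941  0.085 ]
lipL [0.4533 0.1587 0.076 ]
lipR [ 0.4944 -0.1448  0.076 ]
fixBL [0.4845 0.0726 0.125 ]
fixBR [0.4907 0.0159 0.125 ]
fixFL [0.4705 0.069  0.125 ]
fixFR [0.479  0.0129 0.125 ]
[[220.  172.5]
 [326.6 156.9]
 [335.6 217.8]
 [228.9 233.4]]
rack [0.6412 0.1893 0.07  ]
rack [ 0.6846 -0.1239  0.07  ]
rack [ 0.502  -0.1439  0.07  ]
rack [0.4611 0.1623 0.07  ]
```

```bash
python3 -m pendant '[[[2.8,2.1,0],0.077],[[2.8,2.1,0],0.077],[[2.8,2.1,0],0.077],[[2.8,2.1,0],0.077],[[2.8,2.1,0],0.077],[[2.8,2.1,0],0.077],[[2.8,2.1,0],0.077],[[2.8,2.1,0],0.077],[[2.8,2.1,0],0.077],[[2.8,2.1,0],0.077],[[2.8,2.1,0],0.077],[[2.8,2.1,0],0.077],[[0,0,0],0],[[0,0,0],0]]' 0.6 20
python3 - <<'E'
from station import ctrl
import cv2,numpy as np
for n in("wrist","top"):
    c=ctrl.camera(n); cv2.imwrite(f"pics/{n}1.png",c["color"][:,:,::-1]); np.savez(f"{n}1.npz",**c)
o=ctrl.get_obs();print(o["time_s"],o["ee_pos"],o["eef_rot"],o["qpos"])
E
```

```text
time_s: 1.27
ee_pos: [0.4817, -0.2774, 0.2048]
eef_rot: [-3.141, -0.0, 1.193]
force: [-0.5, -0.4, -0.2]
grip_width: 0.0565
grip_force: 0.0
1.3667 [ 0.48044688 -0.27886558  0.20516637] [-3.14093985e+00  8.02255572e-05  1.18970564e+00] [-5.91732984e-01  3.12808265e-01  1.50485333e+00 -2.21631604e-04
  1.32455266e+00 -2.10588175e-01]
```

View pics/wrist1.png

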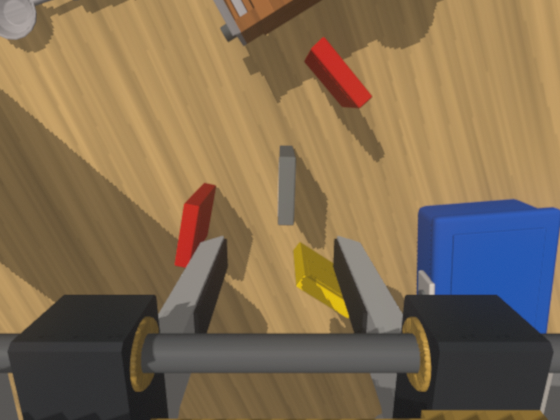

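The wrist view shows the label's top face spanning columns 279–295 and rows 157–224, with its dark end face at rows 147–157. The fingers straddle it, with the red blocks and the yellow block clear on either side.

```bash
python3 - <<'E'
from h import *
w=dict(np.load("wrist1.npz"))
hsv=cv2.cvtColor(w["color"],cv2.COLOR_RGB2HSV)
print("centre column v:",hsv[140:232:4,287].tolist())
m=cv2.inRange(hsv,(0,0,85),(180,50,170));k=np.zeros_like(m);k[140:232,268:305]=m[140:232,268:305]
c=max(cv2.findContours(k,0,2)[0],key=cv2.contourArea)
b=cv2.boxPoints(cv2.minAreaRect(c));print(b.round(1))
P=np.array([plane(w,*q,.085) for q in b]);print(P.round(4))
print("centre",P.mean(0).round(4),"sides",[np.linalg.norm(P[i]-P[i-1]).round(4) for i in range(4)])
e=[P[i]-P[i-1] for i in range(4)];l=max(e,key=np.linalg.norm);l*=np.sign(l[1]);print("yaw label",np.arctan2(-l[0],l[1]))
E
```

```text
centre column v: [[18, 118, 158], [18, 117, 157], [18, 33, 94], [20, 33, 94], [22, 28, 102], [21, 21, 120], [23, 19, 118], [22, 24, 119], [19, 24, 119], [21, 22, 118], [19, 24, 118], [21, 21, 119], [19, 24, 118], [20, 20, 117], [21, 22, 118], [22, 24, 117], [20, 20, 116], [22, 24, 116], [24, 22, 116], [24, 22, 116], [22, 24, 116], [19, 45, 119], [18, 121, 191]]
[[277.7 223.9]
 [279.4 145.8]
 [295.4 146.1]
 [293.7 224.2]]
[[ 0.47   -0.2993  0.085 ]
 [ 0.4962 -0.2374  0.085 ]
 [ 0.5083 -0.2426  0.085 ]
 [ 0.4828 -0.3048  0.085 ]]
centre [ 0.4893 -0.271   0.085 ] sides [np.float64(0.0139), np.float64(0.0672), np.float64(0.0131), np.float64(0.0672)]
yaw label -0.3892270174152142
```

```bash
python3 -m pendant '[[[0.7,0.4,0],-0.008],[[0,0,-3],0],[[0,0,-3.5],0],[[0,0,-3.5],0],[[0,0,-3.0],0],[[0,0,-2.5],0],[[0,0,0],0],[[0,0,0],0]]' 0.4 20
python3 -m pendant '[[[0,0,0],0],[[0,0,0],0],[[0,0,0],0],[[0,0,0],0],[[0,0,0],0],[[0,0,0],0],[[0,0,0],0],[[0,0,0],0]]' 0 25
python3 - <<'E'
from station import ctrl
import cv2,numpy as np
for n in("wrist","scene","top"):
    c=ctrl.camera(n); cv2.imwrite(f"pics/{n}2.png",c["color"][:,:,::-1]); np.savez(f"{n}2.npz",**c)
E
```

```text
time_s: 2.03
ee_pos: [0.4875, -0.2748, 0.0503]
eef_rot: [-3.14, -0.0, 1.181]
force: [0.2, -0.3, -0.3]
grip_width: 0.0372
grip_force: 0.0
time_s: 2.7
ee_pos: [0.4884, -0.2748, 0.0516]
eef_rot: [3.14, 0.0, 1.183]
force: [-1.5, 0.6, 7.7]
grip_width: 0.0138
grip_force: 25.0
```

```bash
python3 -m pendant '[[[0,0,2],0],[[0,0,3.5],0],[[0,0,3.5],0],[[0,0,4],0],[[0,2.9,0],0.065],[[0,2.9,0],0.065],[[0,2.9,0],0.065],[[0,2.9,0],0.065],[[0,2.9,0],0.065],[[0,2.9,0],0.065],[[0,2.9,0],0.065],[[0,2.9,0],0.065],[[0,0,0],0],[[0,0,0],0],[[0,0,0],0]]'
python3 - <<'E'
from station import ctrl
import cv2,numpy as np
for n in("wrist","scene","top"):
    c=ctrl.camera(n); cv2.imwrite(f"pics/{n}3.png",c["color"][:,:,::-1]); np.savez(f"{n}3.npz",**c)
o=ctrl.get_obs();print(o["time_s"],o["ee_pos"],o["eef_rot"],o["force"])
E
```

```text
time_s: 4.1
ee_pos: [0.488, -0.0428, 0.1806]
eef_rot: [3.141, 0.0, 1.702]
force: [0.5, 0.6, -2.4]
grip_width: 0.0139
grip_force: 25.0
4.25 [ 0.48794777 -0.0433986   0.18041037] [-3.14142304e+00  6.43047746e-05  1.70104314e+00] [-0.47068608 -0.18247749 -1.95010688]
```

View pics/wrist3.png

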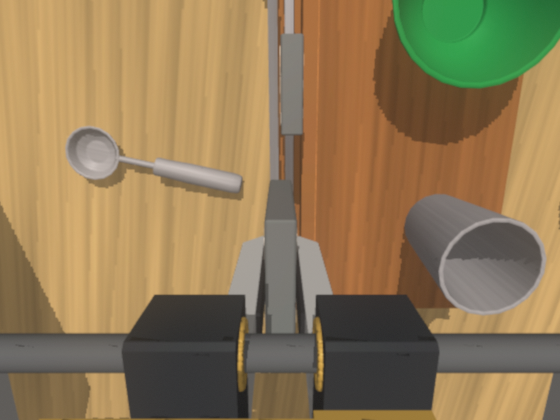

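The fixed label's top is at columns 282–303, rows 35–133. The held block's far end is at row 181, columns 268–294. The lip runs along column ~274 and the board edge along ~303. I need to shift right in the image, about +x.

```bash
python3 - <<'E'
from h import *
w=dict(np.load("wrist3.npz"));g=cv2.cvtColor(w["color"],cv2.COLOR_RGB2GRAY)
print("col292",list(zip(range(24,150,2),g[24:150:2,292].tolist())))
for v in(10,60,100,120,150,165):print(v,list(zip(range(264,324),g[v,264:324].tolist()))[::1] if v in(100,150) else g[v,264:324].tolist())
for r in range(174,200,4):print(r,g[r,262:302].tolist())
print("col280",g[172:200,280].tolist())
E
```

```text
col292 [(24, 167), (26, 168), (28, 166), (30, 166), (32, 163), (34, 134), (36, 130), (38, 128), (40, 129), (42, 129), (44, 128), (46, 129), (48, 129), (50, 128), (52, 128), (54, 128), (56, 128), (58, 128), (60, 127), (62, 129), (64, 128), (66, 128), (68, 128), (70, 128), (72, 127), (74, 127), (76, 127), (78, 126), (80, 127), (82, 126), (84, 126), (86, 127), (88, 126), (90, 126), (92, 126), (94, 126), (96, 125), (98, 126), (100, 126), (102, 124), (104, 124), (106, 125), (108, 125), (110, 125), (112, 124), (114, 124), (116, 124), (118, 124), (120, 124), (122, 124), (124, 122), (126, 123), (128, 124), (130, 123), (132, 123), (134, 96), (136, 106), (138, 107), (140, 105), (142, 104), (144, 104), (146, 105), (148, 104)]
10 [171, 169, 168, 158, 143, 138, 138, 136, 135, 135, 134, 133, 129, 110, 106, 119, 122, 121, 115, 105, 126, 160, 172, 172, 172, 172, 170, 169, 168, 142, 113, 119, 121, 121, 120, 119, 104, 80, 86, 110, 123, 124, 124, 123, 125, 124, 125, 123, 125, 125, 124, 124, 124, 125, 131, 130, 121, 117, 116, 114]
60 [170, 170, 169, 167, 154, 138, 137, 138, 136, 136, 135, 133, 133, 120,
[... 3034 characters left out ...]
164, 161, 159, 156, 150, 128, 100, 99, 100, 102, 101, 101, 101, 100, 101, 101, 100, 100, 101, 101, 100, 100, 100, 99, 99, 100, 99, 98, 94, 92, 85, 78, 80, 79, 80, 79, 73, 70, 97]
194 [165, 164, 161, 157, 152, 133, 104, 98, 101, 101, 101, 102, 101, 101, 101, 100, 100, 101, 101, 101, 100, 100, 100, 99, 100, 100, 100, 100, 100, 95, 87, 77, 77, 80, 80, 79, 79, 74, 70, 97]
198 [164, 163, 159, 155, 147, 123, 100, 99, 102, 102, 102, 101, 102, 101, 101, 100, 100, 100, 101, 101, 100, 100, 101, 99, 99, 100, 101, 100, 101, 98, 93, 83, 77, 80, 80, 80, 79, 74, 73, 98]
col280 [84, 84, 84, 84, 84, 84, 85, 91, 97, 100, 101, 101, 100, 100, 100, 101, 101, 101, 100, 101, 101, 101, 101, 102, 100, 100, 101, 101]
```

```bash
python3 - <<'E'
from h import *
w=dict(np.load("wrist3.npz"))
P=lambda n,u,v,z:(print(n,(p:=plane(w,u,v,z)).round(4)),p)[1]
C,_=ray(w,0,0);print("cam",C)
a=P("fix far",292.0,33.5,.125);b=P("fix near",291.8,133,.125);print(np.linalg.norm(a-b))
l=P("L60",281.5,60,.125);r=P("R60",302,60,.125);print("thick",np.linalg.norm(l-r));l=P("L",281.8,120,.125);r=P("R",301.2,120,.125);print(np.linalg.norm(l-r))
p=P("board165",302.3,165,.07);q=P("board10",301,10,.07)
P("lip165",278.5,165,.07);P("lip10",277.3,10,.07)
d=(q-p)[:2];print("rack yaw",np.arctan2(-d[0],d[1]))
d=(a-b)[:2];print("fix yaw",np.arctan2(-d[0],d[1]))
P("heldL",269.5,181,.1305);P("heldR",291.5,181,.1305)
E
```

```text
cam [0.47721677 0.03368039 0.35903605]
fix far [0.4793 0.0733 0.125 ]
fix near [0.4872 0.0158 0.125 ]
0.05806169234302088
L60 [0.475 0.058 0.125]
R60 [0.4873 0.0596 0.125 ]
thick 0.01235589517728004
L [0.4799 0.023  0.125 ]
R [0.4919 0.0246 0.125 ]
0.012192867928370788
board165 [ 0.5014 -0.0123  0.07  ]
board10 [0.484  0.0989 0.07  ]
lip165 [ 0.4825 -0.0148  0.07  ]
lip10 [0.4671 0.0967 0.07  ]
rack yaw 0.1551511692589586
fix yaw 0.13714084105186228
heldL [ 0.477  -0.0157  0.1305]
heldR [ 0.491  -0.0138  0.1305]
```

```bash
python3 -m pendant '[[[0.5,1.9,0],0.005],[[0,0,0],0],[[0,0,-2.5],0],[[0,0,-2.3],0],[[0,0,0],0],[[0,0,0],0],[[0,0,0],0]]'
python3 - <<'E'
from station import ctrl
import cv2,numpy as np
ims=[]
for n in("wrist","scene"):
    c=ctrl.camera(n); cv2.imwrite(f"pics/{n}4.png",c["color"][:,:,::-1]); np.savez(f"{n}4.npz",**c);ims.append(c["color"][:,:,::-1])
a=cv2.resize(ims[0][80:280,230:330],(300,600),interpolation=cv2.INTER_CUBIC)
b=cv2.resize(ims[1][120:270,210:330],(480,600),interpolation=cv2.INTER_CUBIC)
cv2.imwrite("pics/crop4.png",np.hstack([a,b]))
o=ctrl.get_obs();print(o["time_s"],o["ee_pos"],o["eef_rot"],o["force"])
E
```

```text
time_s: 4.83
ee_pos: [0.4935, -0.024, 0.1337]
eef_rot: [3.14, 0.0, 1.707]
force: [-0.0, 0.4, -1.7]
grip_width: 0.0141
grip_force: 25.0
4.9333 [ 0.49365186 -0.02385367  0.13384143] [3.13957409e+00 5.37001951e-04 1.70737587e+00] [-0.62244661 -0.42563663 -1.13989337]
```

View pics/crop4.png

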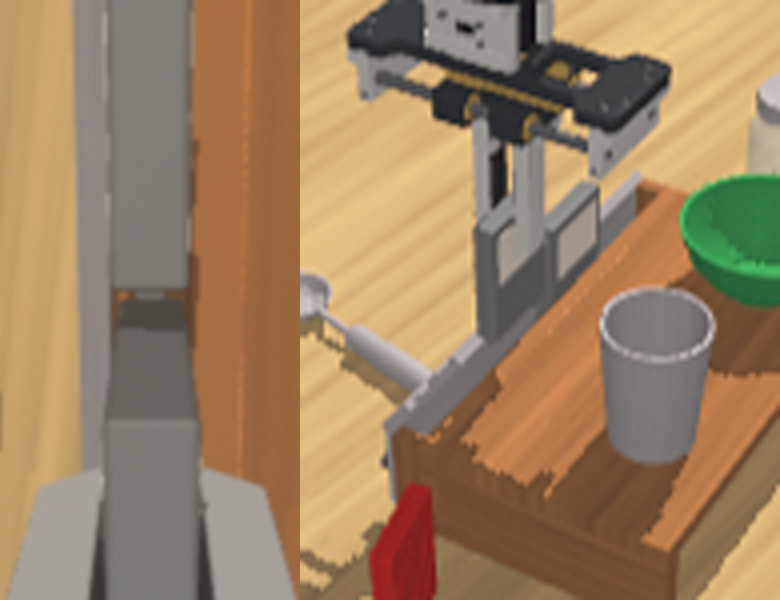

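The crop shows the block's bottom edge at crop columns 118–187, row 303. That lies centred over the slot (115–190) and in line with the fixed block, with a gap of a few mm. I'll lower it into the mouth.

```bash
python3 -m pendant '[[[0,0,-0.8],0],[[0,0,-0.7],0],[[0,0,-0.7],0],[[0,0,-0.6],0],[[0,0,0],0],[[0,0,0],0]]'
```

```text
time_s: 5.43
ee_pos: [0.4928, -0.0235, 0.104]
eef_rot: [-3.141, -0.0, 1.708]
force: [-0.1, -0.4, -1.4]
grip_width: 0.0142
grip_force: 25.0
```

```bash
python3 -m pendant '[[[-0.04,0.3,0],0],[[-0.03,0.2,0],0],[[0,0,0],0],[[0,0,0],0]]'; python3 -m pendant '[[[-0.01,0.1,0],0],[[-0.02,0.1,0],0],[[0,0,0],0],[[0,0,0],0]]'; python3 -m pendant '[[[-0.01,0.1,0],0],[[0,0,0],0],[[0,0,0],0]]'
```

```text
time_s: 5.77
ee_pos: [0.4924, -0.0184, 0.1047]
eef_rot: [3.141, 0.0, 1.708]
force: [-0.7, -0.3, -1.8]
grip_width: 0.014
grip_force: 25.0
time_s: 6.1
ee_pos: [0.492, -0.0165, 0.1045]
eef_rot: [3.142, 0.0, 1.708]
force: [-0.2, -0.5, -1.4]
grip_width: 0.0135
grip_force: 25.0
time_s: 6.35
ee_pos: [0.4919, -0.0155, 0.1044]
eef_rot: [-3.142, -0.0, 1.708]
force: [0.2, -0.2, -1.6]
grip_width: 0.0143
grip_force: 25.0
```

```bash
python3 -m pendant '[[[-0.01,0.1,0],0],[[0,0,0],0],[[0,0,0],0]]'; python3 -m pendant '[[[-0.02,0.1,0],0],[[0,0,0],0],[[0,0,0],0]]'
```

```text
time_s: 6.6
ee_pos: [0.4918, -0.0145, 0.1044]
eef_rot: [-3.142, 0.0, 1.708]
force: [-0.0, -0.5, -1.5]
grip_width: 0.0138
grip_force: 25.0
time_s: 6.85
ee_pos: [0.4918, -0.0144, 0.1045]
eef_rot: [3.141, 0.002, 1.708]
force: [1.6, -7.3, -1.5]
grip_width: 0.0138
grip_force: 25.0
```

Contact at 7 N with the TCP 60 mm from the fixed block's centre, as it should be. I'll hold there, firm up the grip, and then press down.

```bash
python3 -m pendant '[[[0,0,0],0],[[0,0,0],0],[[0,0,0],0],[[0,0,0],0],[[0,0,0],0]]' - 50; python3 -m pendant '[[[0,0,-0.25],0],[[0,0,-0.25],0],[[0,0,-0.25],0],[[0,0,-0.25],0],[[0,0,0],0],[[0,0,0],0]]';python3 -m pendant '[[[0,0,-0.2],0],[[0,0,-0.15],0],[[0,0,0],0],[[0,0,0],0]]'
```

```text
time_s: 7.27
ee_pos: [0.4918, -0.0144, 0.1045]
eef_rot: [3.141, 0.002, 1.708]
force: [0.4, -7.4, -2.2]
grip_width: 0.0139
grip_force: 50.0
time_s: 7.77
ee_pos: [0.4923, -0.0144, 0.095]
eef_rot: [3.14, 0.002, 1.708]
force: [2.1, -6.8, 0.9]
grip_width: 0.0135
grip_force: 50.0
time_s: 8.1
ee_pos: [0.4923, -0.0143, 0.0918]
eef_rot: [3.14, 0.002, 1.708]
force: [-0.2, -6.9, 5.7]
grip_width: 0.0135
grip_force: 50.0
```

```bash
python3 -m pendant '[[[0,0,-0.15],0],[[0,0,0],0],[[0,0,0],0]]';python3 -m pendant '[[[0,0,-0.1],0],[[0,0,0],0],[[0,0,0],0]]';python3 -m pendant '[[[0,0,-0.1],0],[[0,0,0],0],[[0,0,0],0]]'
```

```text
time_s: 8.35
ee_pos: [0.4925, -0.0143, 0.0915]
eef_rot: [3.139, 0.002, 1.708]
force: [-5.7, -6.8, 22.6]
grip_width: 0.0134
grip_force: 50.0
time_s: 8.6
ee_pos: [0.4926, -0.0143, 0.0915]
eef_rot: [3.139, 0.002, 1.708]
force: [-10.7, -6.0, 35.2]
grip_width: 0.0135
grip_force: 50.1
time_s: 8.85
ee_pos: [0.4928, -0.0143, 0.0914]
eef_rot: [3.138, 0.002, 1.708]
force: [-15.6, -4.1, 46.3]
grip_width: 0.0138
grip_force: 50.1
```

Hard stop at tip z = 0.0915. The grasp offset of 51.5 mm puts the underside at 40 mm, which is home. I'll ease the push and check the height against the fixed block in the picture.

```bash
python3 -m pendant '[[[0,0,0.15],0],[[0,0,0],0],[[0,0,0],0]]'
python3 - <<'E'
from station import ctrl
import cv2,numpy as np
ims=[]
for n in("wrist","scene"):
    c=ctrl.camera(n); cv2.imwrite(f"pics/{n}5.png",c["color"][:,:,::-1]); np.savez(f"{n}5.npz",**c);ims.append(c["color"][:,:,::-1])
a=cv2.resize(ims[0][80:280,230:330],(300,600),interpolation=cv2.INTER_CUBIC)
b=cv2.resize(ims[1][150:230,230:294],(480,600),interpolation=cv2.INTER_CUBIC)
cv2.imwrite("pics/crop5.png",np.hstack([a,b]))
E
```

```text
time_s: 9.1
ee_pos: [0.4925, -0.0144, 0.0915]
eef_rot: [3.139, 0.002, 1.708]
force: [-8.9, -6.2, 28.3]
grip_width: 0.0133
grip_force: 50.0
```

View pics/crop5.png

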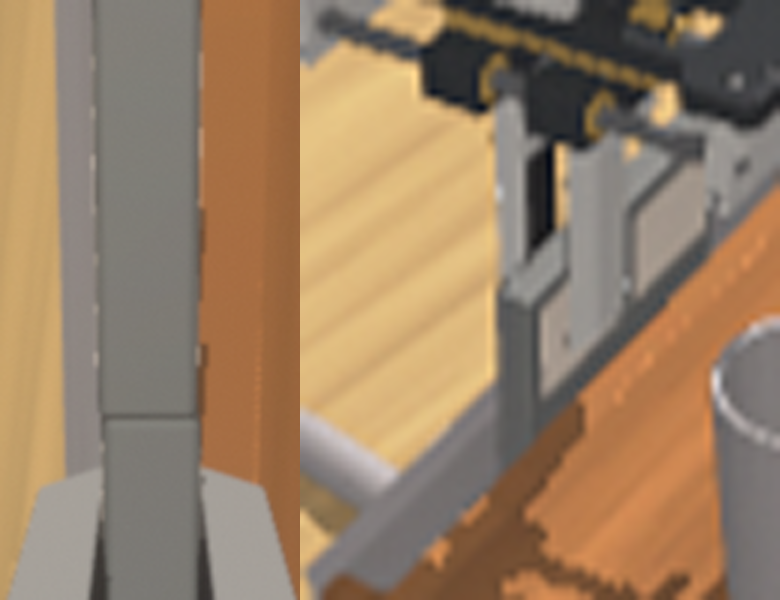

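The picture shows the two tops flush at the seam (crop row 415), butted with no gap and in line. I'm handing in while holding the push.

```bash
python3 -m pendant '[[[0,0,0],0],[[0,0,0],0],[[0,0,0],0],[[0,0,0],0]]' && python3 -c "
from station import ctrl
print(ctrl.hand_in())"
```

```text
time_s: 9.53
ee_pos: [0.4925, -0.0143, 0.0915]
eef_rot: [3.139, 0.002, 1.708]
force: [-9.2, -7.1, 29.0]
grip_width: 0.0136
grip_force: 50.0
the job is handed in; nothing more can be done
None
```

The loose label is in the slot, butted against the fixed block's right side and pressed down to the hard stop with its top flush; I handed in at about 9.5 s, still gripping it (50 N grip, about 29 N upward force on the tool), and no verdict came back.

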